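# Hook and swing a power bank into its charging dock

### The job

Put the power bank on charge. Take it out of the slot of the wooden desk tidy, where it stands on its long edge, lay it flat on the desk, let go and take it again across its width. Hook its rounded end, the one with the brass contacts, into the socket of the charging dock with the square end still swung out toward you, let go, then push the square end round until the spring latch of the dock snaps shut in front of it; leave the other things on the desk where they are.

Things in the scene. Friction and masses are not known exactly. Their poses are not given: they have to be found in the camera images.
- power_bank: Flat pale aluminium bar 178 x 56 x 26 mm, about 0.2 to 0.45 kg, loose. Origin at its middle. Own y runs along it to the rounded end (89 mm each way), z across its 56 mm width, x through its 26 mm thickness. At the start z is up: it stands on a long edge. Lying flat, x is up or down: both faces (dark rubber pads) are alike, either may be up.
- bank_round (a point): Centre of the half round (28 mm radius) of the power bank's contact end, which carries two brass strips; 61 mm from the bar's middle along own y, at mid thickness. In the socket the bar turns about this point.
- bank_square (a point): Middle of the bar's square end face (black, with two steel ports), 89 mm from its middle along own -y.
- tidy: Dark wooden desk tidy, 150 x 206 mm, screwed down. Origin on the desk under the middle of its slot; y along the slot, x away from the robot. Slot 31 mm wide, floor at z = 5 mm, walls 30 mm high; the upper 31 mm of the bar stand clear (its top is at z = 61 mm). Pen trough in front and tray behind have 20 mm sides; what lies in them is below 40 mm.
- dock: Black charging dock, screwed down, without a floor: the bar slides on the desk. Origin on the desk at the middle of the fence: the 240 mm face along which the bar's long edge ends up; x points away from the robot into the 38 mm high housing, y along the fence to the socket (left). Open to -x. A lip over the fence, 10 mm deep, underside z = 32 mm, bars lowering from above.
- dock_socket (a point): Where bank_round lies when home: dock frame (-0.030, 0.075), z = 13 mm. Socket: end wall at dock y = 0.103, roof (underside z = 32 mm) over y > 0.084, and a hook before it, inner face 60 mm in front of the fence, reaching from the end wall to y = 0.085. The bar slides in along its own length, turned 0.6 to 0.7 rad out from the fence, square end toward the robot.
- dock_latch (a point): Tip of the steel bolt nose, dock frame (-0.064, -0.061), z = 16 mm; it stays with the dock, not the bolt. The nose fills 60 to 85 mm in front of the fence, z = 5 to 27 mm, and comes out of the latch housing: up to 39 mm high, dock y = -0.084 to -0.125, reaching 94 mm in front of the fence. The bar meets the nose's bevelled front at about 0.5 rad from the fence.
- dock_bolt (a joint): Spring bolt, m: 0 fully out (shut), to 0.022 pushed back into the latch housing, along dock -y. Its smooth front is bevelled: the swinging square end pushes it back by itself (spring 1 to 3 N, a push of 5 to 12 N near the bar's square end), and it snaps out again in front of the bar's long edge when the bar reaches the fence. The bar home has about 4 mm of play to the fence.
- stapler: Desk stapler, burgundy over black, 36 x 144 x 50 mm, loose. A bystander. Origin under its middle.
- hole_punch: Two-hole punch, burgundy over black, 107 x 112 x 76 mm, loose. A bystander. Origin under its middle.
- tape_dispenser: Black tape dispenser, 46 x 147 x 79 mm, loose. A bystander. Origin under its middle.

How it is judged:
By the outcome, as a careful person would: the job done as asked, in the order asked, and still so for the second after the job is handed in, with the robot touching nothing.
It also fails if it takes over 72 s, if anything falls off the work surface, if the arm or the gripper's body presses on something with over 40 N, if the wrist force passes 120 N, or if a joint passes its speed limit or range.

### The arm

A 6-joint arm with a two-finger parallel gripper is mounted at the origin on a cart in front of the work surface, level with it; the furniture and walls round the work are solid. World frame = base frame: x ahead of the robot, y to its left, z up, the work surface at z = 0. Lengths are in m, angles in degrees, forces in N, time in s.
With the tool pointing down it reaches from about 0.3 to 0.875 m from the base axis. Payload 6.4 kg.
Tool frame: the origin (TCP) lies between the finger pads; the fingertips stand ahead of it and the grasp point (between the pads) lies 5 mm behind it (bot.tip_extent is the z of the fingertips in the tool frame, in m); z points along the fingers, y is the line along which they close (so a half turn about z gives the same grasp; the last joint's range is limited). The gripper opens to 85 mm and grips with 20 to 120 N. Pads are 22 mm wide; open, the fingers measure 114 mm over their backs; the gripper's body (76 mm by 85 mm) begins 54 mm behind the grasp point. The pads swing forward as they close: fully open they stand 13 mm farther back than shut.
Start: joints at [-80.289, 10.359, 92.074, -0, 77.567, -11.82], TCP at [0.211, -0.535, 0.245] pointing down, gripper open.
Joint ranges: [-171.53, 171.53], [-51.25, 118.39], [17.06, 147.69], [-65.23, 245.23], [0, 150.52], [-178.68, 178.68]. Speed limits (degrees/s): [147.25, 147.25, 172.46, 180, 180, 180].

### API

Orientations are given as a 3x3 rotation matrix whose columns are the frame's x, y, z axes.
In Python, from cell import bot gives the robot as it stands. Calls block until the motion is done:
- bot.movep(position, orientation): joint-space move of the TCP to a pose.
- bot.move_l(position, orientation=None, vel=0.15, f_stop=None): straight line of the TCP; orientation=None keeps the orientation; vel is the mean speed in m/s. With f_stop (N) it stops when the force on the tool has changed by that much, and returns True; else False.
- bot.move_joints(angles): joint-space move.
- bot.let_go() and bot.grab(strength=None): open the fingers fully, or close them until they stop; strength is the grip in N (None keeps the last).
- bot.dwell(seconds).
- bot.ik(position, orientation): joint angles nearest the present ones, or None.
- bot.sense(): the state.
- bot.capture(name): name is "side" or "top" or "wrist"; returns (picture, depth): 400x640x3 uint8, blue, green, red; 400x640 float32, m along the optical axis (not along the pixel's ray), 0 where there is no reading.
- bot.camera_info(name): a dict with "intrinsics" (3x3 intrinsics, pixels), "k1" (the pictures are not rectified: a ray, as slopes to the right and down, at radius r is drawn at 1 + k1 r^2 times it, then the intrinsics apply), "R" (3x3) and "t" (3): a world point X has camera coordinates R X + t. Camera axes: x right, y down, z forward; pixel columns grow to the right and rows downward; lengths in m; the calibration is good to about 2 mm. A picture is of the moment at which its call begins: read the wrist's pose just before it. camera_info takes no time and is no camera call; for the wrist camera it gives the pose at the moment of the call.
A pose or a line that the arm cannot do raises bot.Unreachable and nothing moves.
- bot.finish_job(): hands the job in; it is judged then, once.
Trained networks look in the newest picture that a camera, given by its name, has taken for a name from the list of things; names that differ only in an ending like _2 or _b are one class to them, and where a whole thing is asked for, a point or a joint stands for the part that bears it (a point fixed in the world has none). Each returns a list of dicts, best first, with "score" (0 to 1); they miss things now and then, are a little off and sometimes report something else, mostly with a low value. They report only what shows in the picture. A call takes as long as a camera call.
- bot.recognise(camera, target): "bbox" ([left, top, right, bottom] as shares, 0 to 1, of the picture: columns of its width, rows of its height, round what is visible of it).
- bot.silhouettes(camera, target): "region" (400x640 bool, what is visible of it) and "bbox" ([left, top, right, bottom] as shares, 0 to 1, of the picture: columns of its width, rows of its height, round what is visible of it).
- bot.tip_of(camera, target): "position" ([column, row] as shares, 0 to 1, of the picture: columns of its width, rows of its height: a listed point, or the origin of a listed thing).
The state is a dict: "clock": time; "joint_pos": joint angles; "qd": joint speeds; "tau": joint torques, N m; "ee_pos": TCP position; "tcp_rot": TCP orientation; "force": force on the tool from outside, world axes, zero at the start; "wrist_torque": the same for the moment, N m; "opening": finger opening in m; "grip_force": force on a finger pad.
Only numpy, scipy, OpenCV 4.12 (cv2) and the standard library are available. Lean on these libraries where they do the work, as an engineer would, in place of code of your own. Each camera call takes 0.05 s, during which the arm holds its last target. There are 200 camera calls.

## Working session

There is one attempt and no reset: what is moved stays moved. The work goes in short steps, each a Python script; the robot and the scene stay as the last script left them, time stands still between calls to the robot, and variables do not carry over. Pictures are saved under pics/ and viewed, at most 10 in all, crops included, and the job is handed in when it is done.

```bash
ls; mkdir -p pics; cat > h.py <<'E'
import numpy as np, cv2
from cell import bot
def px2ray(ci,u,v):
    K=np.array(ci['intrinsics']);d=np.array([ci['k1'],0,0,0,0.])
    # distortion: x_d = x(1+k1 r^2)
    p=cv2.undistortPoints(np.array([[[u,v]]],float),K,d)[0,0]
    return np.array([p[0],p[1],1.])
def cam2w(ci,X): return np.array(ci['R']).T@(X-np.array(ci['t']))
def onplane(ci,u,v,z):
    R=np.array(ci['R']);c=-R.T@np.array(ci['t']);r=R.T@px2ray(ci,u,v)
    return c+r*(z-c[2])/r[2]
def w2px(ci,X):
    R=np.array(ci['R']);r,_=cv2.Rodrigues(R)
    return cv2.projectPoints(np.array(X,float).reshape(-1,1,3),r,np.array(ci['t'],float),np.array(ci['intrinsics']),np.array([ci['k1'],0,0,0,0.]))[0].reshape(-1,2)
def cloud(ci,depth,mask):
    vs,us=np.nonzero(mask&(depth>0))
    p=cv2.undistortPoints(np.c_[us,vs].astype(float).reshape(-1,1,2),np.array(ci['intrinsics']),np.array([ci['k1'],0,0,0,0.]))[:,0]
    d=depth[vs,us][:,None]
    return (np.c_[p,np.ones(len(p))]*d-np.array(ci['t']))@np.array(ci['R'])
def down(yaw):  # tool y axis at world angle yaw (deg), z down
    a=np.radians(yaw);y=np.array([np.cos(a),np.sin(a),0]);z=np.array([0,0,-1.]);return np.c_[np.cross(y,z),y,z]
E
python3 - <<'E'
from h import *
print(bot.tip_extent,bot.sense()['clock'])
for c in('top','side'):
    im,d=bot.capture(c);cv2.imwrite(f'pics/{c}0.png',im);ci=bot.camera_info(c)
    print(c,-np.array(ci['R']).T@np.array(ci['t']))
    for t in('power_bank','bank_round','bank_square','tidy','dock','dock_socket','dock_latch','stapler','hole_punch','tape_dispenser'):
        r=bot.tip_of(c,t)
        if r:
            q=r[0];u,v=q['position'][0]*640,q['position'][1]*400
            z={'power_bank':.033,'bank_round':.033,'bank_square':.033,'dock_socket':.013,'dock_latch':.016}.get(t,0)
            print(t,round(q['score'],2),(int(u),int(v)),onplane(ci,u,v,z).round(4))
    for t in('power_bank',):
        for s in bot.silhouettes(c,t)[:2]:
            P=cloud(ci,d,s['region']);print('cloud',s['score'],len(P),np.percentile(P,[2,50,98],axis=0).round(4).tolist())
E
```

```text
cell.py
pics
0.014 0.0
top [0.44265833 0.05006202 1.39280514]
power_bank 0.68 (280, 225) [0.446  0.1642 0.033 ]
bank_round 0.85 (262, 223) [0.4545 0.2222 0.033 ]
bank_square 0.96 (307, 222) [0.4556 0.0727 0.033 ]
tidy 0.21 (368, 185) [ 0.5775 -0.1346  0.    ]
dock 0.76 (393, 180) [ 0.5932 -0.222   0.    ]
dock_socket 0.88 (370, 183) [ 0.581  -0.1414  0.013 ]
dock_latch 0.7 (407, 201) [ 0.5204 -0.2644  0.016 ]
stapler 0.68 (334, 175) [ 0.6124 -0.0181  0.    ]
hole_punch 0.84 (212, 225) [0.4482 0.396  0.    ]
tape_dispenser 0.91 (231, 189) [0.5685 0.3306 0.    ]
cloud 0.94 447 [[0.4363, 0.072, 0.0431], [0.4508, 0.1529, 0.06], [0.4642, 0.2385, 0.0651]]
side [-0.60629862  0.6835793   0.88816806]
power_bank 0.67 (208, 264) [0.4018 0.4218 0.033 ]
bank_round 0.68 (272, 234) [0.4346 0.213  0.033 ]
bank_square 0.82 (312, 219) [0.4393 0.0753 0.033 ]
tidy 0.66 (289, 234) [ 0.4456  0.1513 -0.    ]
dock_socket 0.7 (345, 186) [ 0.572  -0.1338  0.013 ]
stapler 0.91 (312, 192) [ 0.616  -0.0295  0.    ]
hole_punch 0.69 (209, 264) [0.4368 0.4091 0.    ]
tape_dispenser 0.63 (313, 214) [0.5    0.0372 0.    ]
cloud 0.79 735 [[0.4322, 0.0703, 0.0277], [0.4396, 0.1521, 0.0519], [0.4633, 0.2434, 0.0642]]
```

```bash
python3 - <<'E'
import cv2
a=cv2.imread('pics/top0.png')[130:280,170:450];cv2.imwrite('pics/top0c.png',cv2.resize(a,None,fx=2.8,fy=2.8,interpolation=cv2.INTER_CUBIC))
a=cv2.imread('pics/side0.png')[130:310,150:430];cv2.imwrite('pics/side0c.png',cv2.resize(a,None,fx=2.8,fy=2.8,interpolation=cv2.INTER_CUBIC))
E
```

```text
(no output)
```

View pics/top0c.png

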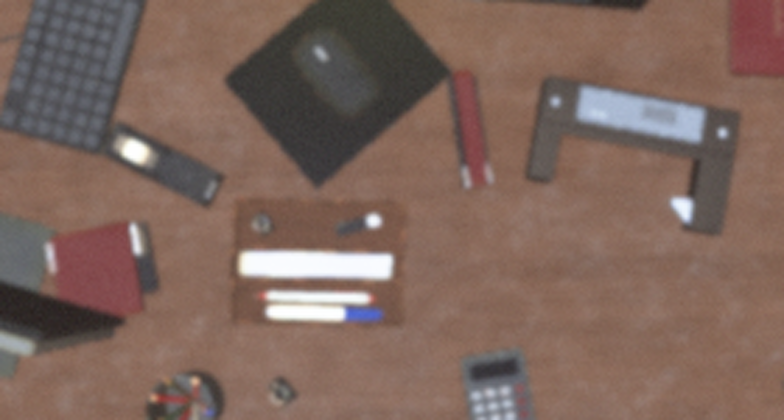

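View pics/side0c.png

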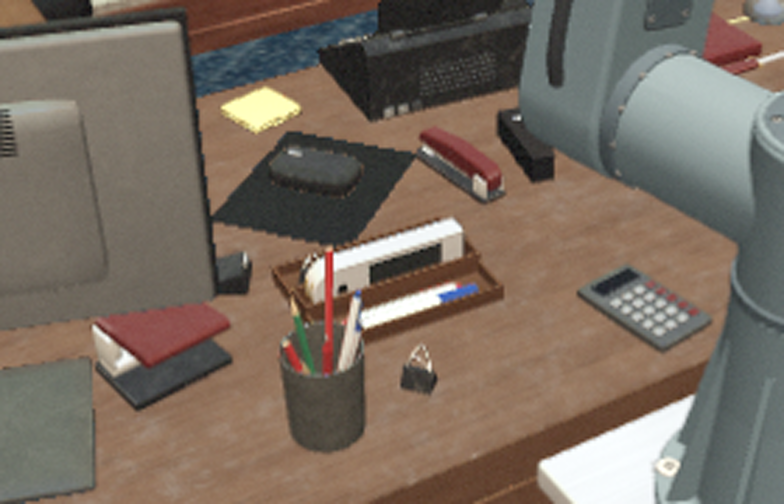

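The top view shows the bank in the slot at crop (315,265), with its rounded end to the left. The dock's hook is at (540,150) and its white latch nose at (682,208). In the side view the bank is upright, with the pencil cup and monitor clear of the slot. Next I'll measure the dock and bank with the wrist camera.

```bash
python3 - <<'E'
from h import *
def look(n,names):
    im,d=bot.capture('wrist');ci=bot.camera_info('wrist');cv2.imwrite(f'pics/{n}.png',im);np.savez(f'{n}.npz',d=d,im=im,**{k:np.array(ci[k]) for k in('intrinsics','k1','R','t')})
    print(n,bot.sense()['clock'],'cam',(-np.array(ci['R']).T@np.array(ci['t'])).round(3))
    for t,z in names:
        for q in bot.tip_of('wrist',t)[:1]:
            u,v=q['position'][0]*640,q['position'][1]*400
            print(t,round(q['score'],2),(int(u),int(v)),onplane(ci,u,v,z).round(4))
yaw=0
# choose yaw giving nearest joint 6
def near(p):
    b=None
    for y in(0,180):
        q=bot.ik(p,down(y))
        if q is not None:
            print(y,np.round(q,0))
            c=abs(q[5]-bot.sense()['joint_pos'][5])
            if b is None or c<b[0]: b=(c,y)
    return b[1]
D=[('dock',0),('dock_socket',.013),('dock_latch',.016)]
p=[.47,-.2,.36];y=near(p);bot.movep(p,down(y));look('w1',D)
B=[('power_bank',.033),('bank_round',.033),('bank_square',.033),('tidy',0)]
p=[.40,.16,.33];y=near(p);bot.movep(p,down(y));look('w2',B)
p=[.45,.10,.33];bot.movep(p,down(y));look('w3',B)
print(bot.sense()['force'])
E
```

```text
0 [-36.  -2.  92.  -0.  90. -36.]
180 [-36.  -2.  92.  -0.  90. 144.]
w1 2.8583 cam [ 0.47  -0.128  0.487]
dock 0.81 (394, 166) [ 0.5978 -0.2159  0.    ]
dock_socket 0.61 (390, 122) [ 0.5841 -0.1463  0.013 ]
dock_latch 0.96 (345, 199) [ 0.5173 -0.2695  0.016 ]
0 [  6. -13. 105.  -0.  88.   6.]
180 [   6.  -13.  105.   -0.   88. -174.]
w2 4.4333 cam [0.401 0.232 0.458]
power_bank 0.72 (353, 163) [0.4534 0.1598 0.033 ]
bank_round 0.69 (353, 123) [0.4516 0.2143 0.033 ]
bank_square 0.92 (348, 223) [0.4493 0.0674 0.033 ]
tidy 0.81 (344, 164) [0.445  0.1517 0.    ]
w3 5.0917 cam [0.45  0.172 0.457]
power_bank 0.69 (314, 120) [0.4474 0.159  0.033 ]
bank_round 0.83 (318, 76) [0.4526 0.2165 0.033 ]
bank_square 0.78 (312, 185) [0.4441 0.0668 0.033 ]
tidy 0.91 (313, 120) [0.4449 0.1582 0.    ]
[-1.02079333  0.09103406  0.20868482]
```

```bash
python3 - <<'E'
from h import *
def ld(n):
    z=np.load(n+'.npz');return z['im'],z['d'],{'intrinsics':z['intrinsics'],'k1':float(z['k1']),'R':z['R'],'t':z['t']}
for n in('w2','w3'):
    im,d,ci=ld(n);P=cloud(ci,d,np.ones(d.shape,bool))
    m=(P[:,2]>.052)&(P[:,2]<.075)&(abs(P[:,0]-.45)<.04)&(abs(P[:,1]-.15)<.13);Q=P[m]
    r=cv2.minAreaRect(Q[:,:2].astype(np.float32)*1000);print(n,'bank top',len(Q),np.median(Q[:,2]),r,Q.mean(0),'desk z',np.median(P[:,2]))
    m=(P[:,2]>.03)&(P[:,2]<.045)&(abs(P[:,0]-.45)<.04)&(abs(P[:,1]-.15)<.13)
im,d,ci=ld('w1');P=cloud(ci,d,np.ones(d.shape,bool));print('desk',np.median(P[:,2]))
m=(P[:,2]>.03)&(P[:,2]<.045)&(abs(P[:,0]-.57)<.12)&(P[:,1]<-.07)&(P[:,1]>-.38);Q=P[m]
# heightmap top-down, 1mm per px: col=-y, row=-x
H=np.zeros((240,320,3),np.uint8)
vs,us=np.nonzero(d>0);col=im[vs,us]
m=(abs(P[:,0]-.57)<.12)&(P[:,1]<-.06)&(P[:,1]>-.38)
r=((.69-P[m,0])*1000).astype(int).clip(0,239);c=((-.06-P[m,1])*1000).astype(int).clip(0,319)
Z=np.zeros((240,320),np.uint8);Z[r,c]=np.clip(P[m,2]*4000,1,255)
Z=cv2.dilate(Z,np.ones((3,3)))
cv2.imwrite('pics/hm.png',cv2.resize(cv2.applyColorMap(Z,cv2.COLORMAP_JET),None,fx=2.4,fy=2.4))
cv2.imwrite('pics/w1c.png',cv2.resize(im[60:260,240:500],None,fx=3,fy=3))
E
```

```text
w2 bank top 2352 0.0596307927913258 ((450.4891357421875, 151.6007080078125), (170.5515899658203, 26.739748001098633), 87.71321868896484) [0.45020279 0.1566508  0.05928397] desk z -0.00020917405564760253
w3 bank top 2642 0.059783048619431796 ((450.1171569824219, 152.91485595703125), (170.19508361816406, 26.65477752685547), 87.90739440917969) [0.45027409 0.15719343 0.05949057] desk z -8.697628822145303e-05
desk -0.0008298150291594876
```

View pics/w1c.png

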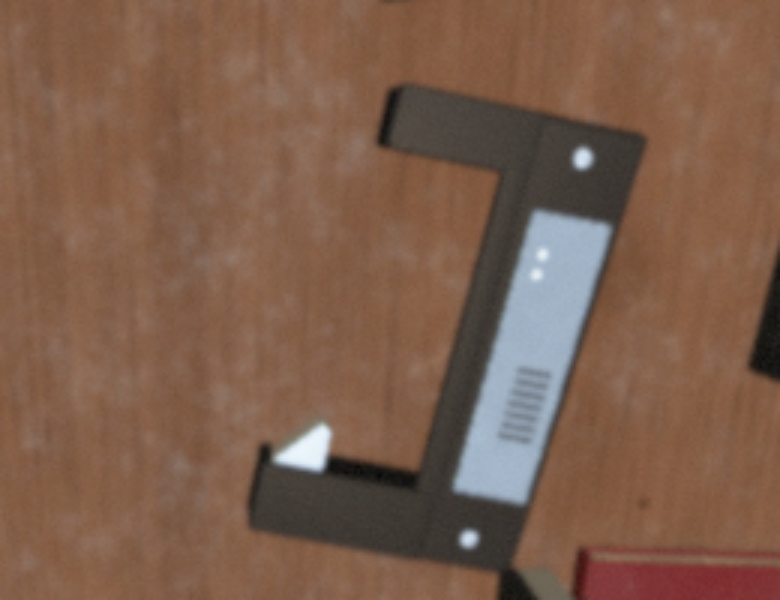

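View pics/hm.png

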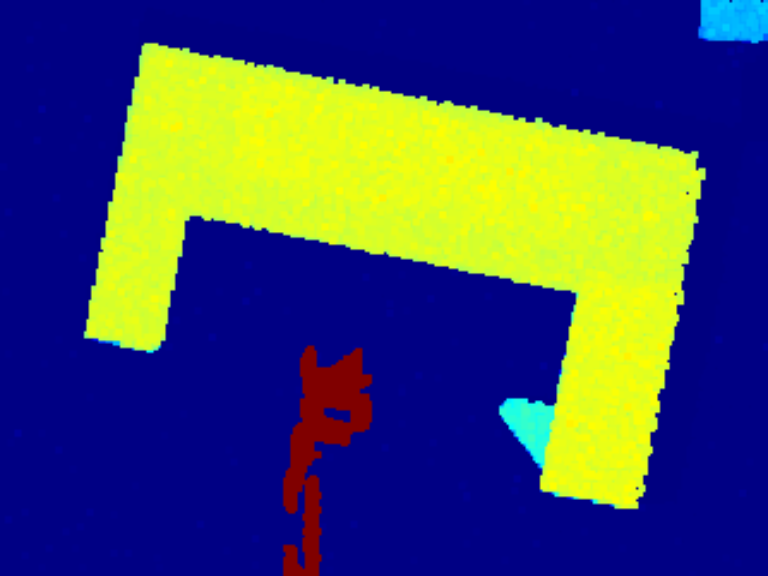

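The dock is clear in both pictures: lip edge from heightmap (190,215) to (577,292), and latch nose near (505,402). I'll fit its pose from the depth cloud, check what stands near the slot, and check IK for the lay-down.

```bash
cat > fit.py <<'E'
from h import *
z=np.load('w1.npz');d=z['d'];ci={'intrinsics':z['intrinsics'],'k1':float(z['k1']),'R':z['R'],'t':z['t']}
P=cloud(ci,d,np.ones(d.shape,bool));Q=P[(P[:,2]>.03)&(P[:,2]<.045)&(abs(P[:,0]-.57)<.12)&(P[:,1]<-.07)&(P[:,1]>-.38)]
o=np.array([.585,-.215]);th=np.radians(-11.3)
def edge(ax,sgn,lo,hi,L,b):  # boundary of points along coordinate b, per bin of other coord
    other=1-b;out=[]
    for c in np.arange(lo,hi,.004):
        m=(abs(L[:,other]-c)<.002)&ax(L)
        if m.sum()>5: v=L[m,b];out.append((c,v.min() if sgn<0 else v.max()))
    return np.array(out)
for it in range(4):
    R=np.array([[np.cos(th),-np.sin(th)],[np.sin(th),np.cos(th)]]);L=(Q[:,:2]-o)@R
    e=edge(lambda L:L[:,0]>-.03,-1,-.07,.07,L,0);k=np.polyfit(e[:,0],e[:,1],1)
    la=edge(lambda L:L[:,1]<-.05,1,-.08,-.03,L,1)  # latch arm inner edge (y max)
    so=edge(lambda L:L[:,1]>.05,-1,-.055,-.02,L,1)
    lo_=edge(lambda L:L[:,1]<-.05,-1,-.08,.03,L,1);so2=edge(lambda L:L[:,1]>.05,1,-.05,.03,L,1);lf=edge(lambda L:L[:,0]<0,-1,-.12,-.09,L,0);hk=edge(lambda L:L[:,0]<0,-1,.09,.11,L,0)
    med=[np.median(x[:,1]) for x in(la,so,lo_,so2,lf,hk)]
    print('lip',k,'la,so,la_out,so_out,latchfront,hookfront',np.round(med,4),o,np.degrees(th),'res',(e[:,1]-np.polyval(k,e[:,0])).std())
    dy=((med[0]+.084)+(med[1]-.084))/2
    o=o+R@np.array([k[1]+.010,dy]);th-=np.arctan(k[0])
np.save('dock.npy',np.r_[o,th])
R=np.array([[np.cos(th),-np.sin(th)],[np.sin(th),np.cos(th)]])
print('sock',o+R@[-.03,.075],'latch',o+R@[-.064,-.061])
E
python3 fit.py; python3 - <<'E'
from h import *
z=np.load('w2.npz');d=z['d'];ci={'intrinsics':z['intrinsics'],'k1':float(z['k1']),'R':z['R'],'t':z['t']}
P=cloud(ci,d,np.ones(d.shape,bool))
for y0 in(.135,.16):
    for x0 in np.arange(.37,.53,.01):
        m=(abs(P[:,0]-x0)<.005)&(P[:,1]>y0)&(P[:,1]<y0+.025)
        print(round(x0,2),round(np.percentile(P[m,2],98),3) if m.sum()>3 else None,end=' ')
    print()
def lean(yaw,t):
    return cv2.Rodrigues(np.array([0,-np.radians(t),0]))[0]@down(yaw)
for yaw in(0,180):
  for t in(35,40): print(yaw,t,bot.ik([.42,-.12,.046],lean(yaw,t)),bot.ik([.42,-.12,.2],lean(yaw,t)))
E
```

```text
lip [0.0024765  0.00136634] la,so,la_out,so_out,latchfront,hookfront [-0.0888  0.0792 -0.1287  0.1097 -0.0827 -0.0575] [ 0.585 -0.215] -11.300000000000002 res 0.00022616180800541296
lip [ 0.00095317 -0.01000212] la,so,la_out,so_out,latchfront,hookfront [-0.084   0.0839 -0.124   0.1144 -0.0937 -0.0691] [ 0.59520863 -0.22191826] -11.441892844392976 res 0.0002487238052953569
lip [-1.58772758e-05 -1.00004881e-02] la,so,la_out,so_out,latchfront,hookfront [-0.084   0.0839 -0.124   0.1145 -0.0937 -0.0692] [ 0.59519492 -0.22197531] -11.496505330364322 res 0.00024849404924787887
lip [-4.36753685e-08 -1.00000039e-02] la,so,la_out,so_out,latchfront,hookfront [-0.0839  0.0839 -0.1239  0.1145 -0.0936 -0.0692] [ 0.59518589 -0.22201724] -11.495595629472792 res 0.00024849484697188985
sock [ 0.58073477 -0.14254228] latch [ 0.52031302 -0.26903817]
0.37 -0.0 0.38 0.02 0.39 0.021 0.4 0.021 0.41 0.014 0.42 0.012 0.43 0.03 0.44 0.396 0.45 0.388 0.46 0.391 0.47 0.391 0.48 0.006 0.49 0.005 0.5 0.006 0.51 0.006 0.52 0.018 0.53 0.02 
0.37 0.409 0.38 0.414 0.39 0.414 0.4 0.407 0.41 0.414 0.42 0.414 0.43 0.41 0.44 0.399 0.45 0.387 0.46 0.407 0.47 0.407 0.48 0.006 0.49 0.005 0.5 0.006 0.51 0.005 0.52 0.006 0.53 0.02 
0 35 [ -51.65619339   -0.96318486  142.44096975   62.74016685   30.40182232
 -105.14801004] [-51.65619339 -29.16832177 137.90959816  34.22226911  53.11880712
 -68.20752558]
0 40 [ -55.7929592     0.43529753  144.95594617   75.4809176    33.30732301
 -121.19769004] [-55.7929592  -31.8946223  141.33623171  41.44185412  53.43489825
 -76.15824861]
180 35 [-51.65619339  -0.96318486 142.44096975  62.74016685  30.40182232
  74.85198996] [-51.65619339 -29.16832177 137.90959816  34.22226911  53.11880712
 111.79247442]
180 40 [-55.7929592    0.43529753 144.95594617  75.4809176   33.30732301
  58.80230996] [-55.7929592  -31.8946223  141.33623171  41.44185412  53.43489825
 103.84175139]
```

```bash
cat >> h.py <<'E'
def lean(yaw,t,axis=90):
    a=np.radians(axis)
    return cv2.Rodrigues(-np.radians(t)*np.array([np.cos(a),np.sin(a),0]))[0]@down(yaw)
E
python3 - <<'E'
from h import *
print(bot.sense()['joint_pos'])
for x,y in((.42,-.12),(.40,-.10)):
 for t in(-35,-40,-45): 
  for h in(.046,.2): print(x,y,t,h,np.round(bot.ik([x,y,h],lean(0,t)),0), bot.ik([x+.05,y,h],lean(0,t)) is not None)
for yaw in (-2.2,177.8): print(bot.ik([.450,.156,.05],down(yaw)))
for yaw in (131.5,-48.5): print(bot.ik([.53,-.2,.05],down(yaw)))
E
```

```text
[-2.19820337e+00 -8.40941805e+00  1.01361840e+02  8.01407427e-03
  8.70365226e+01 -2.26619847e+00]
0.42 -0.12 -35 0.046 [-23.  33.  94. -13.  85. -18.] True
0.42 -0.12 -35 0.2 [-23.  20.  92. -13. 100. -21.] True
0.42 -0.12 -40 0.046 [-22.  37.  91. -14.  90. -17.] True
0.42 -0.12 -40 0.2 [-22.  24.  89. -14. 104. -21.] True
0.42 -0.12 -45 0.046 [-21.  40.  88. -15.  95. -17.] True
0.42 -0.12 -45 0.2 [-21.  27.  87. -16. 108. -20.] True
0.4 -0.1 -35 0.046 [-22.  31.  98. -12.  84. -17.] True
0.4 -0.1 -35 0.2 [-22.  18.  96. -12. 100. -20.] True
0.4 -0.1 -40 0.046 [-21.  35.  95. -13.  89. -16.] True
0.4 -0.1 -40 0.2 [-21.  21.  93. -14. 104. -19.] True
0.4 -0.1 -45 0.046 [-20.  38.  91. -14.  93. -15.] True
0.4 -0.1 -45 0.2 [-20.  25.  90. -15. 107. -19.] True
[ 4.79973387e+00  1.42313364e+01  1.13625834e+02 -2.54444375e-14
  5.21428296e+01  6.99973387e+00]
[ 4.79973387e+00  1.42313364e+01  1.13625834e+02 -2.54444375e-14
  5.21428296e+01 -1.73000266e+02]
[-3.26767110e+01  2.37334405e+01  1.00426075e+02 -2.54444375e-14
  5.58404842e+01 -1.64176711e+02]
[-3.26767110e+01  2.37334405e+01  1.00426075e+02 -2.54444375e-14
  5.58404842e+01  1.58232890e+01]
```

```bash
python3 - <<'E'
from h import *
Y=-2.2
bot.movep([.4503,.156,.13],down(Y))
print(bot.move_l([.4503,.156,.050],vel=.12,f_stop=12));bot.grab(60)
s=bot.sense();print(s['opening'],s['grip_force'],s['ee_pos'],s['force'])
bot.move_l([.4503,.156,.19],vel=.15)
s=bot.sense();print(s['clock'],s['opening'],s['force'])
bot.movep([.42,-.12,.19],down(0))
bot.movep([.42,-.12,.075],lean(0,-35))
im,d=bot.capture('side');cv2.imwrite('pics/side1.png',cv2.resize(im[130:310,200:440],None,fx=3,fy=3))
s=bot.sense();print(s['clock'],s['opening'],s['force'],s['ee_pos'])
E
```

```text
False
0.02440293358805759 60.60091495513916 [0.45090454 0.1560554  0.05047816] [ 0.17934024 -0.24035609  3.49748645]
8.6083 0.02465351402416601 [ 0.24021661 -0.53507571 -2.83107998]
10.4833 0.024540421696687378 [ 0.38113079 -0.24833811 -2.53741129] [ 0.42081047 -0.11971524  0.07598546]
```

View pics/side1.png

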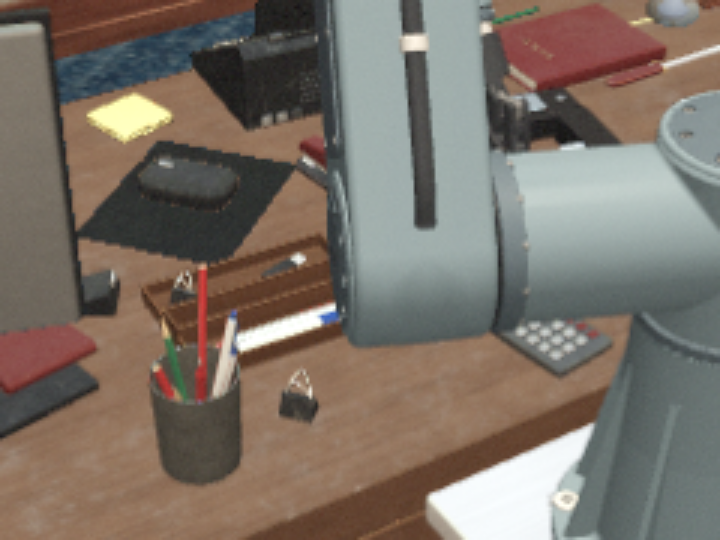

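The slot (around pixel 240,320) is empty and the gripper holds about 3 N. The arm hides the bar itself in this view. I'll lower it until an edge touches, then release.

```bash
python3 - <<'E'
from h import *
print(bot.move_l([.42,-.12,.040],vel=.04,f_stop=4),bot.sense()['ee_pos'])
bot.let_go();p=bot.sense()['ee_pos'];print(p,bot.sense()['force'])
bot.move_l([p[0]+.035,p[1],p[2]+.003],vel=.08)
p=bot.sense()['ee_pos'];bot.move_l([p[0]+.03,p[1],.13],vel=.2)
bot.movep([.40,-.17,.33],down(0))
s=bot.sense();print(s['clock'],s['force'])
im,d=bot.capture('wrist');ci=bot.camera_info('wrist');cv2.imwrite('pics/w4.png',im)
for t in('power_bank','bank_round','bank_square'):
    for q in bot.tip_of('wrist',t)[:1]:
        u,v=q['position'][0]*640,q['position'][1]*400;print(t,round(q['score'],2),(int(u),int(v)),onplane(ci,u,v,.013).round(4))
P=cloud(ci,d,np.ones(d.shape,bool))
Q=P[(P[:,2]>.018)&(P[:,2]<.07)&(abs(P[:,0]-.42)<.09)&(abs(P[:,1]+.12)<.14)]
print(len(Q),np.percentile(Q[:,2],[2,50,98]),cv2.minAreaRect(Q[:,:2].astype(np.float32)*1000))
E
```

```text
True [ 0.41970133 -0.11990542  0.04453033]
[ 0.41915279 -0.11961705  0.0439234 ] [ 0.02071152  0.44909989 -0.96356988]
13.9167 [-0.07212554 -0.50334649  0.14919529]
power_bank 0.65 (339, 128) [ 0.4316 -0.1206  0.013 ]
bank_round 0.7 (341, 81) [ 0.4333 -0.0565  0.013 ]
bank_square 0.93 (339, 185) [ 0.4341 -0.206   0.013 ]
4913 [0.02240133 0.02464257 0.02648871] ((433.06390380859375, -119.92510986328125), (55.642303466796875, 178.5296630859375), 0.24413691461086273)
```

View pics/w4.png

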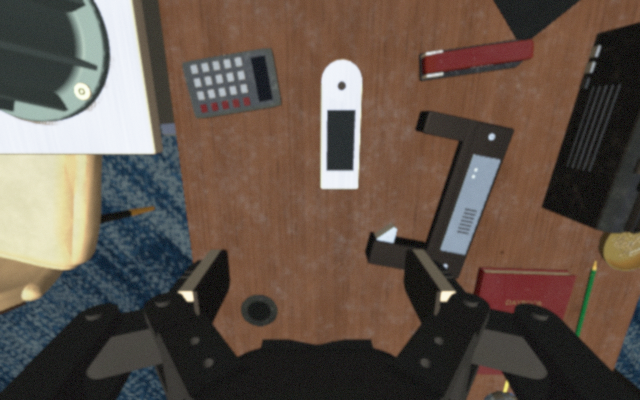

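The bar lies flat, centred on pixel (340,125), rounded end up at (341,62), which is world +y. Now I'll regrasp it across the width and insert it.

```bash
python3 - <<'E'
from h import *
c=np.array([.4331,-.1199]);a=np.radians(90.24);u0=np.array([np.cos(a),np.sin(a)])
g=c-.014*u0;o0=np.load('dock.npy');o,th=o0[:2],o0[2]
R=np.array([[np.cos(th),-np.sin(th)],[np.sin(th),np.cos(th)]]);piv=o+R@[-.030,.075]
yw=np.degrees(th)+90-np.degrees(.65);u=np.array([np.cos(np.radians(yw)),np.sin(np.radians(yw))])
bot.movep([*g,.10],down(.24))
print(bot.move_l([*g,.016],vel=.1,f_stop=12));bot.grab(60);s=bot.sense();print(s['opening'],s['grip_force'],s['ee_pos'])
bot.move_l([*g,.10],vel=.15)
pre=piv-.14*u;home=piv-.075*u;print('pre',pre,'home',home)
bot.movep([*pre,.09],down(yw-90))
bot.move_l([*pre,.0180],vel=.1,f_stop=8);s=bot.sense();print(s['opening'],s['ee_pos'],s['force'])
q=piv-.069*u
print(bot.move_l([*q,.0180],vel=.05,f_stop=7));s=bot.sense();e=np.array(s['ee_pos']);print(e,s['force'],'short of home mm',(home-e[:2])@u*1e3,'lat',(home-e[:2])@[u[1],-u[0]]*1e3,s['clock'])
im,d=bot.capture('top');cv2.imwrite('pics/top2.png',cv2.resize(im[140:240,330:450],None,fx=5,fy=5))
E
```

```text
False
0.05448203742645847 64.18893098831177 [ 0.4336832  -0.13422493  0.01683281]
pre [ 0.47549677 -0.23487301] home [ 0.52435727 -0.19200517]
0.05466732127562962 [ 0.47424076 -0.23348312  0.01695376] [-1.17641494  1.7051011   6.51548654]
True
[ 0.52180733 -0.19273117  0.01709677] [2.72034425 2.87520684 2.77042799] short of home mm 2.395588372204444 lat 1.1359666806175999 19.725
```

View pics/top2.png

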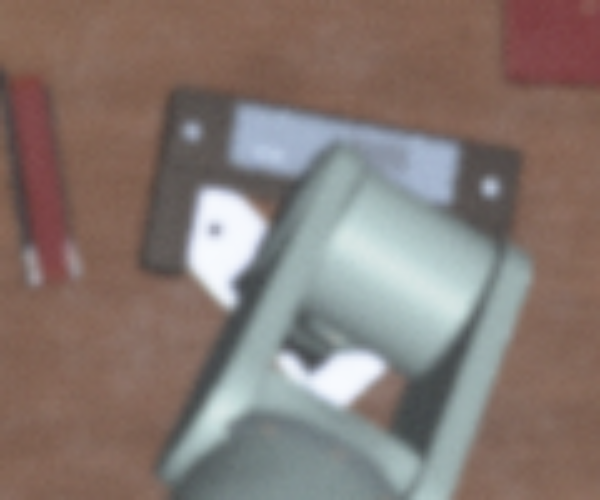

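The rounded end (around 215,230) is under the roof behind the hook, about 2 mm short of home. I'll nudge it further in, then release and check with the wrist camera.

```bash
cat >> h.py <<'E'
o0=np.load('dock.npy');DO,th=o0[:2],o0[2]
DR=np.array([[np.cos(th),-np.sin(th)],[np.sin(th),np.cos(th)]]);piv=DO+DR@[-.030,.075]
def bar_pose():
    im,d=bot.capture('wrist');ci=bot.camera_info('wrist');P=cloud(ci,d,np.ones(d.shape,bool));L=(P[:,:2]-DO)@DR
    vs,us=np.nonzero(d>0)
    m=(P[:,2]>.018)&(P[:,2]<.0305)&(L[:,0]>-.19)&(L[:,0]<-.011)&(L[:,1]<.082)&(L[:,1]>-.10)&(im[vs,us].max(1)>-1)
    Q=L[m];r=cv2.minAreaRect(Q.astype(np.float32)*1000);print('bar in dock frame',len(Q),r,bot.sense()['clock'])
    return im,Q
E
python3 - <<'E'
from h import *
yw=np.degrees(th)+90-np.degrees(.65);u=np.array([np.cos(np.radians(yw)),np.sin(np.radians(yw))]);home=piv-.075*u
q=home+.004*u
print(bot.move_l([*q,.0180],vel=.03,f_stop=14));s=bot.sense();e=np.array(s['ee_pos']);print(s['force'],'short',(home-e[:2])@u*1e3,'lat',(home-e[:2])@[u[1],-u[0]]*1e3)
bot.let_go();e=bot.sense()['ee_pos'];bot.move_l([e[0],e[1],.10],vel=.2)
p=piv-.13*u;bot.movep([p[0]-.05,p[1]-.03,.25],down(yw-90))
im,Q=bar_pose();cv2.imwrite('pics/w5.png',im)
for t in('bank_round','bank_square'):
    ci=bot.camera_info('wrist')
    for q in bot.tip_of('wrist',t)[:1]:
        X=onplane(ci,q['position'][0]*640,q['position'][1]*400,.013);print(t,q['score'],((X[:2]-DO)@DR).round(4))
E
```

```text
True
[-2.55591811 -1.75303392  4.03874635] short 1.0166775312132694 lat 0.8785819218952632
bar in dock frame 7680 ((-77.64031982421875, -8.479225158691406), (130.62513732910156, 180.0075225830078), 0.9882590174674988) 21.825
bank_square 0.85 [-0.1236 -0.0428]
```

View pics/w5.png

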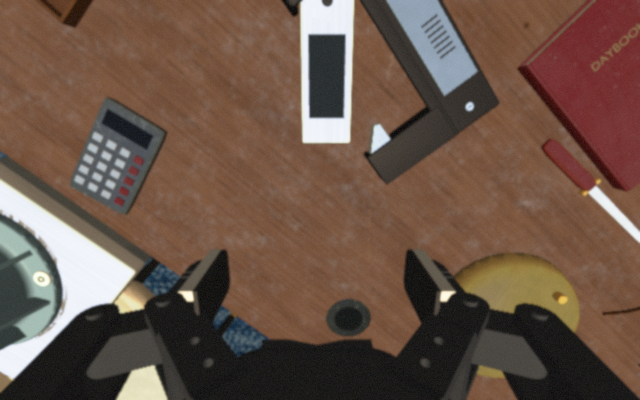

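The bar is hooked: its square end face is at dock (-0.124,-0.043), against an expected (-0.121,-0.044), with the bottom edge at pixel row 142. Next I'll push it round with closed fingers on the outer long edge, keeping clear of the nose.

```bash
cat > push.py <<'E'
from h import *
S=.110
def pose(phi,r):
    w=np.array([-np.sin(phi),-np.cos(phi)]);n=np.array([-np.cos(phi),np.sin(phi)])
    p=DO+DR@(np.array([-.030,.075])+S*w+(.028+r)*n)
    return p,down(np.degrees(th)-np.degrees(phi))
if __name__=='__main__':
    bot.grab(30)
    p,R=pose(.65,.045);bot.movep([*p,.10],R);print('desc',bot.move_l([*p,.020],vel=.12,f_stop=10))
    p,R=pose(.65,.016);print(bot.move_l([*p,.020],R,vel=.06,f_stop=15))
    for phi in (.57,.50,.43,.36,.29,.22,.15,.08,.03,0,-.03,-.05):
        p,R=pose(phi,.015);k=bot.move_l([*p,.020],R,vel=.05,f_stop=30)
        s=bot.sense();f=DR.T@np.array(s['force'][:2]);L=(np.array(s['ee_pos'][:2])-DO)@DR
        print(phi,k,f.round(1),L.round(4),s['ee_pos'][2].round(4) if hasattr(s['ee_pos'][2],'round') else s['ee_pos'][2])
        if k: break
    print(s['clock'])
    im,d=bot.capture('top');cv2.imwrite('pics/top3.png',cv2.resize(im[140:240,330:450],None,fx=5,fy=5))
E
python3 push.py
```

```text
desc False
False
0.57 False [ 0.5 -0.5] [-0.1258  0.0057] 0.0199
0.5 False [1.2 0.1] [-0.1206 -0.0008] 0.02
0.43 False [-2.1  1.7] [-0.1158 -0.0065] 0.0196
0.36 False [-0.8 -0.2] [-0.1089 -0.0129] 0.02
0.29 False [0.3 0.5] [-0.1021 -0.0183] 0.0203
0.22 False [0.3 0.7] [-0.0957 -0.023 ] 0.0201
0.15 False [0.  0.2] [-0.0889 -0.0273] 0.02
0.08 False [-0.6  0.6] [-0.0816 -0.0312] 0.02
0.03 False [-0.2  0.5] [-0.076  -0.0337] 0.0201
0 False [-1.9 -0.2] [-0.0731 -0.0349] 0.0199
-0.03 False [-1.9  0.7] [-0.0699 -0.0361] 0.0198
-0.05 False [-9.7  1.1] [-0.0697 -0.0364] 0.0197
28.4833
```

```bash
python3 - <<'E'
from h import *
from push import pose
p,R=pose(-.08,.015);print(bot.move_l([*p,.020],R,vel=.03,f_stop=16))
s=bot.sense();print((DR.T@np.array(s['force'][:2])).round(1),((np.array(s['ee_pos'][:2])-DO)@DR).round(4))
p,R=pose(0,.04);bot.move_l([*p,.020],R,vel=.08);bot.move_l([*p,.10],R,vel=.2)
q=DO+DR@[-.12,-.06];bot.movep([q[0]-.03,q[1]-.03,.25],R)
im,d=bot.capture('wrist');ci=bot.camera_info('wrist');cv2.imwrite('pics/w6.png',im)
for t in('bank_round','bank_square','dock_latch'):
    for k in bot.tip_of('wrist',t)[:1]:
        X=onplane(ci,k['position'][0]*640,k['position'][1]*400,.013);print(t,k['score'],((X[:2]-DO)@DR).round(4))
P=cloud(ci,d,np.ones(d.shape,bool));L=(P[:,:2]-DO)@DR
for y in(-.07,-.05,0,.04,.07):
    m=(abs(L[:,1]-y)<.004)&(P[:,2]>.015)&(P[:,2]<.030)&(L[:,0]>-.12);print(y,L[m,0].min() if m.any() else None)
print(bot.sense()['clock'])
E
```

```text
True
[-1.3 -0.4] [-0.0703 -0.0366]
bank_round 0.68 [-0.0297  0.0774]
bank_square 0.96 [-0.0291 -0.0738]
dock_latch 0.77 [-0.0627 -0.0587]
-0.07 -0.07756735710711422
-0.05 -0.056844734177738734
0 -0.05700173618859102
0.04 -0.057144967218447626
0.07 -0.05730802534327974
30.6917
```

View pics/w6.png

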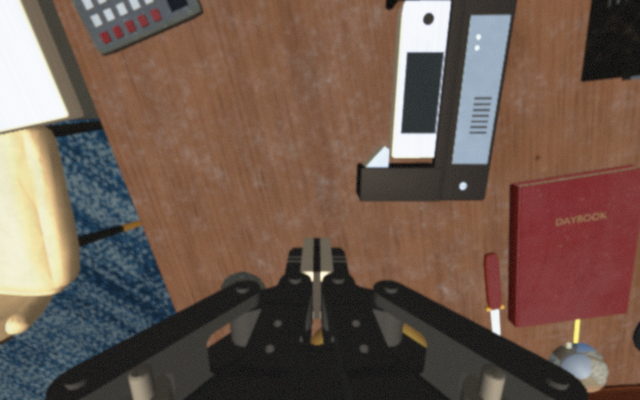

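The bar lies parallel to the fence, its outer edge at dock x = -57 mm all along. The nose, at pixel (377,157), is fully out in front of its edge. Handing in.

```bash
python3 -c "
from cell import bot
print(bot.finish_job())"
```

```text
the job is handed in; nothing more can be done
None
```

The power bank is in the charging dock with the latch shut in front of it, and I handed the job in with the robot clear at about 31 s; the final wrist picture shows the bar flush along the fence and the bolt out.

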